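# Release a locked card centrifuge with the emergency crank

### The job

The power is off and the card centrifuge on the bench has locked itself with its lid shut. Take the loose crank out of its wooden parking block, seat it gently but fully on the square drive hidden down in the release port on the machine's deck, and turn it clockwise (seen from above), without forcing it, until it comes up against its stop and the lid stands ajar. Leave the crank standing fully seated in the port, work the machine only through the crank, and leave the other things on the bench where they are.

Things in the scene. Friction and masses are not known exactly. Their poses are not given: they have to be found in the camera images.
- crank: Loose steel crank, 0.22 kg, upright, socket end down in the parking block. Origin: centre of its lower end; z up the shank, x towards the crank arm. Lower 66 mm: eight-sided tube 28 mm across, with a square blind hole in its lower end, 15.6 mm wide (sides along crank x and y), 36 mm deep. Round shank 18 mm thick from 66 to 112 mm; hub and arm above.
- crank_hub (a point): Centre of the crank's black hub block, on the crank's axis 127 mm above its lower end; axes as the crank's. The block is 34 mm long (x), 18 mm thick (y), 30 mm high: the place to grip, fingers closing along y.
- crank_knob (a point): Middle of the crank's upright knob, 18 mm thick, 35 mm high (122 to 157 mm above the lower end), 70 mm out from the axis along crank +x, at the end of a flat arm 14 mm wide at 112 to 122 mm.
- block: Fixed wooden parking block, 80 x 80 x 50 mm high, with one round hole 31 mm wide and 40 mm deep in the middle of its top, in which the crank stands with its lower end 10 mm above the bench and about 1.5 mm of play all round. Origin: centre of its underside.
- centrifuge: White bench centrifuge, fixed, 300 mm deep (x), 290 wide (y), 140 high; origin: centre of its underside. The flat deck with the release port and a control panel is on its -x side (towards the robot); behind lies a grey lid, 205 x 250 x 14 mm, lying on the deck's level, hinged on its far (+x) edge; its front edge is 38 mm behind the port's axis.
- port (a point): Centre of the mouth of the release port, a round bore 33 mm wide in a grey 77 mm square plate flush with the deck, 140 mm above the bench; z up. On its axis inside stands the hidden drive: a square steel stem, 14 mm wide from 54 to 30 mm below the mouth, tapering to 8 mm at its top, 24 mm below. A crank not lined up stops on the taper, 27 to 30 mm deep, deeper when nearer.
- drive_foot (a point): Point on the bore's axis 54 mm below the mouth: the flange at the drive's foot, where a fully seated crank's lower end rests. How the square stem is turned about its axis is not reported: it differs each time and is unrelated to the machine's or this point's axes. The crank goes on at every quarter turn, with about 6 degrees of play either way.
- lid (a joint): Opening of the lid, rad; 0 shut, moved only by the hidden drive: 0.08 rad per rad of the drive's clockwise turn. The drive takes about 0.08 N m, turns clockwise 1.7 rad to a hard stop (lid 0.136, front edge 28 mm up), is blocked anticlockwise, and stays where left. Released above 0.114. Over 60 N of contact force between crank and machine counts as forcing.
- bottle_a: Small dropper bottle, 27 mm across, 72 mm high, by the parking block's far side; loose bystander, leave it alone. Origin: centre of its underside.
- bottle_b: Another such dropper bottle; loose bystander, leave it alone. Origin: centre of its underside.
- bottle_c: Another such dropper bottle, on the robot's side; loose bystander, leave it alone. Origin: centre of its underside.
- beaker: White plastic cup, 80 mm across, 75 mm high; loose bystander, leave it alone. Origin: centre of its underside.
- tile_a: White typing tile, 100 x 130 x 6 mm, on the robot's side; loose bystander, leave it alone. Origin: centre of its underside.
- tile_b: White typing tile, 100 x 130 x 6 mm, at the far right; loose bystander, leave it alone. Origin: centre of its underside.
- tube_rack: Wooden tube rack, 100 x 160 x 50 mm, tubes to 88 mm, on the left; loose bystander, leave it alone. Origin: centre of its underside.

How it is judged:
By the outcome, as a careful person would: the job done as asked, in the order asked, and still so for the second after the job is handed in, with the robot touching nothing.
It also fails if it takes over 72 s, if anything falls off the work surface, if the arm or the gripper's body presses on something with over 40 N, if the wrist force passes 120 N, or if a joint passes its speed limit or range.

### The arm

A 6-joint arm with a two-finger parallel gripper is mounted at the origin on the work surface. World frame = base frame: x ahead of the robot, y to its left, z up, the work surface at z = 0. Lengths are in m, angles in rad, forces in N, time in s.
With the tool pointing down it reaches from about 0.25 to 0.775 m from the base axis. Payload 8.9 kg.
Tool frame: the origin (TCP) lies on the centre line of the jaws, within the pads' length; the fingertips stand 25 mm ahead of it and the grasp point (between the pads) lies 6 mm ahead of it; z points along the fingers, y is the line along which they close (so a half turn about z gives the same grasp; the last joint's range is limited). The gripper opens to 85 mm and grips with 20 to 120 N. Pads are 22 mm wide; open, the fingers measure 114 mm over their backs; the gripper's body (76 mm by 85 mm) begins 54 mm behind the grasp point. The pads swing forward as they close: fully open they stand 13 mm farther back than shut.
Start: joints at [-1.425, 0.291, -0.153, 1.127, 0, 1.431], TCP at [0.148, -0.504, 0.235] pointing down, gripper open.
Joint ranges: [-2.52, 2.52], [-0.91, 1.74], [-1.3, 1.37], [-1.96, 2.02], [-1.52, 1.47], [-3.14, 3.14]. Speed limits (rad/s): [2.22, 2.22, 2.79, 3.14, 3.14, 3.14].

### API

Orientations are given as a unit quaternion [w, x, y, z].
In Python, from bench import robot gives the robot as it stands.
- The arm moves only by the shell command python3 -m jog 'ROWS' [FORCE]. ROWS is a JSON object whose one key "series" holds a list of rows, each a list of 5 numbers: the finger opening in mm, from 0 to 85.4, then the shift along the tool's x, y, z in units of 40 mm (1.0 is 40 mm), then the turn about the tool's z in units of 5 degrees (1.0 is 5 degrees). A call has 1 to 5 rows; each row shifts and turns the commanded pose from where the row before left it, along the tool's axes as they then stand; what a row does not reach is not made up. A row lasts 1/12 s, in which the tool goes at most 41.7 mm and 7.16 degrees, less where a joint would pass 70% of its speed; a pose out of reach is approached as far as the arm can. A call is refused whole if a number of a shift passes 1 or a number of a turn 1, either way. A call with a gripper value outside its range is refused whole. The fingers move at their own pace and stop on an object; FORCE is the grip in N (left out, the last holds). Time passes only in rows, so rows that do not move let the fingers close. It gives the time, the measured TCP pose, the force, the opening and the grip force at its end, in the units of the state.
- robot.state(): the state, without advancing time (a new reading comes with each control period).
- robot.grab_frame(name): name is "scene" or "top"; returns (picture, depth): 384x512x3 uint8, red, green, blue; 384x512 float32, m along the optical axis (not along the pixel's ray), 0 where there is no reading.
- robot.camera_params(name): a dict with "fx", "fy", "cx", "cy" (pixels), "view" (4x4, takes a point from world to camera coordinates). Camera axes: x right, y down, z forward; pixel columns grow to the right and rows downward; lengths in m; the calibration is good to about 2 mm. A picture is of the moment at which its call begins. camera_params takes no time and is no camera call.
- robot.finish_job(): hands the job in; it is judged then, once.
The state is a dict: "time_s": time; "joints": joint angles; "dq": joint speeds; "effort": joint torques, N m; "eef_pos": TCP position; "tool_rot": TCP orientation; "force": force on the tool from outside, world axes, zero at the start; "wrist_torque": the same for the moment, N m; "grip_width": finger opening in m; "grip_force": force on a finger pad.
Only numpy, scipy, OpenCV 4.12 (cv2) and the standard library are available. Lean on these libraries where they do the work, as an engineer would, in place of code of your own. Each camera call takes 0.05 s, during which the arm holds its last target. There are 200 camera calls.

## Working session

There is one attempt and no reset: what is moved stays moved. The work goes in short steps, Python scripts to look and compute and a shell command to move; the robot and the scene stay as the last step left them, time stands still between calls to the robot, and variables do not carry over. Pictures are saved under pics/ and viewed, at most 10 in all, crops included, and the job is handed in when it is done.

```bash
mkdir -p pics; cat > h.py <<'E'
import numpy as np, cv2
from bench import robot
def grab(n):
    p,d=robot.grab_frame(n); return p,d,robot.camera_params(n)
def pts(d,c):
    v,u=np.mgrid[:d.shape[0],:d.shape[1]]
    P=np.stack([(u-c['cx'])/c['fx']*d,(v-c['cy'])/c['fy']*d,d],-1)
    V=np.array(c['view']); return (P-V[:3,3])@V[:3,:3]
def ray(u,v,c,z):
    V=np.array(c['view']);R=V[:3,:3];o=-R.T@V[:3,3]
    r=R.T@np.array([(u-c['cx'])/c['fx'],(v-c['cy'])/c['fy'],1]); return o+r*(z-o[2])/r[2]
def proj(p,c):
    q=np.array(c['view'])@np.r_[p,1]; return c['fx']*q[0]/q[2]+c['cx'],c['fy']*q[1]/q[2]+c['cy']
E
python3 - <<'E'
from h import *
for n in('scene','top'):
    p,d,c=grab(n); cv2.imwrite(f'pics/{n}0.png',p[...,::-1]); np.savez(f'{n}0.npz',p=p,d=d)
    V=np.array(c['view']);print(n,c['fx'],-V[:3,:3].T@V[:3,3],V[2,:3],(d>0).mean())
print(robot.state())
E
```

```text
scene 462.9598328552309 [ 1.27699325 -0.66757882  1.11230344] [-0.50186893  0.4871166  -0.71473422] 0.9960479736328125
top 403.32809484881835 [0.38225306 0.03310866 1.54111953] [ 0.11571053 -0.01412237 -0.99318258] 0.9959971110026041
{'time_s': 0.1, 'joints': array([-1.42529855e+00,  2.91262071e-01, -1.54060705e-01,  1.12671224e+00,
       -2.02864358e-05,  1.43148237e+00]), 'dq': array([-0.0010294 , -0.0009499 ,  0.00186362, -0.00093057,  0.00238511,
        0.00035342]), 'effort': array([ 1.16797368e-03, -5.37978530e+01,  3.31918180e+01,  9.29349975e-03,
       -3.06977763e-04,  1.75850187e-05]), 'eef_pos': array([ 0.14744412, -0.50345009,  0.23466625]), 'tool_rot': array([-6.19311515e-04,  9.89877217e-01,  1.41925018e-01, -1.20581252e-05]), 'force': array([-0.12680457,  0.15294105,  0.1920661 ]), 'wrist_torque': array([ 0.03007975, -0.0042718 ,  0.00053058]), 'grip_force': 0.0, 'grip_width': 0.0857947865764686}
```

View pics/scene0.png

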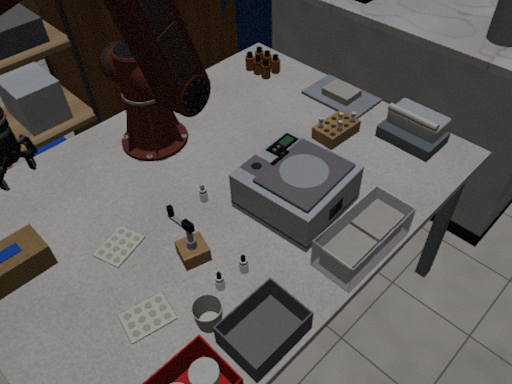

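View pics/top0.png

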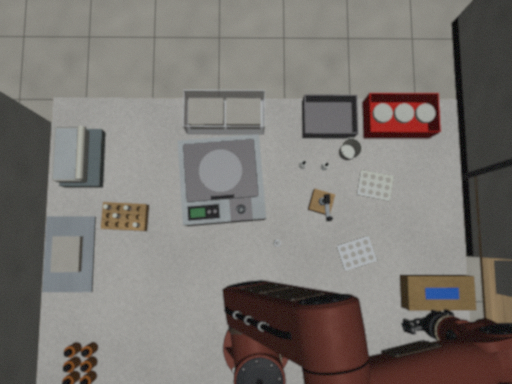

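The scene view shows the crank at about (190,235) in its block and the port at (257,166). In the top view the crank is at (324,202) with its knob at (329,217), and the port is at (240,209).

```bash
python3 - <<'E'
from h import *
out=[]
for n,cr in(('scene',[(150,190),(225,135)]),('top',[(295,180),(210,175)])):
    z=np.load(n+'0.npz');p,d=z['p'],z['d'];c=robot.camera_params(n);P=pts(d,c)
    out.append(np.hstack([cv2.resize(p[y:y+80,x:x+60] if n=='scene' else p[y:y+50,x:x+60],None,fx=6,fy=6,interpolation=cv2.INTER_CUBIC) for x,y in cr]))
    if n=='top':
        for lo,hi,nm in((.115,.2,'hub/arm'),(.04,.06,'block')):
            b=(P[...,2]>lo)&(P[...,2]<hi);b[:175]=0;b[235:]=0;b[:,:300]=0;b[:,345:]=0
            v,u=np.nonzero(b);print(nm,len(v));
            if lo>.1:
                for a,e in zip(v,u):print(e,a,P[a,e].round(3),p[a,e])
            else: print(P[b].mean(0),cv2.minAreaRect(np.float32(P[b][:,:2])))
        for z0 in(.14,):print('port',ray(240.5,209.5,c,z0))
    else:
        print('port s',ray(257,166,c,.14))
    print(proj([.4,.0,.14],c))
cv2.imwrite('pics/crop1.png',np.vstack([out[0][...,::-1],out[1][...,::-1]])[:780])
cv2.imwrite('pics/crop1.png',cv2.resize(cv2.imread('pics/crop1.png'),None,fx=.76,fy=.76))
E
```

```text
port s [0.4994325  0.05991415 0.14      ]
(np.float64(221.3335090457357), np.float64(160.69123581592794))
hub/arm 157
326 194 [ 0.544 -0.24   0.152] [79 66 48]
327 194 [ 0.544 -0.244  0.152] [79 66 53]
328 194 [ 0.544 -0.247  0.153] [83 70 55]
329 194 [ 0.544 -0.251  0.152] [98 82 62]
324 195 [ 0.543 -0.237  0.132] [66 57 43]
325 195 [ 0.541 -0.237  0.152] [51 44 40]
326 195 [ 0.541 -0.24   0.153] [47 44 40]
327 195 [ 0.541 -0.245  0.147] [46 43 41]
328 195 [ 0.541 -0.247  0.151] [50 47 43]
329 195 [ 0.541 -0.251  0.152] [79 66 52]
324 196 [ 0.539 -0.235  0.14 ] [55 49 44]
325 196 [ 0.538 -0.237  0.149] [32 31 32]
326 196 [ 0.537 -0.24   0.154] [39 37 39]
327 196 [ 0.537 -0.243  0.156] [41 38 40]
328 196 [ 0.537 -0.247  0.154] [47 44 41]
329 196 [ 0.537 -0.25   0.154] [73 64 51]
324 197 [ 0.536 -0.236  0.136] [53 51 48]
325 197 [ 0.534 -0.237  0.148] [23 18 18]
326 197 [ 0.534 -0.24   0.155] [36 35 37]
327 197 [ 0.534 -0.243  0.153] [37 35 36]
328 197 [ 0.534 -0.246  0.155] [41 39 38]
329 197 [ 0.534 -0.251  0.147] [72 63 51]
330 197 [ 0.534 -0.255  0.147] [106  90  63]
324 198 [ 0.5
[... 5393 characters left out ...]
328 220 [ 0.454 -0.243  0.161] [58 60 58]
329 220 [ 0.453 -0.245  0.171] [67 66 66]
330 220 [ 0.453 -0.248  0.174] [78 79 78]
331 220 [ 0.454 -0.253  0.162] [102 100  98]
332 220 [ 0.454 -0.257  0.161] [131 132 128]
327 221 [ 0.452 -0.245  0.133] [117 118 114]
328 221 [ 0.451 -0.246  0.147] [114 115 112]
329 221 [ 0.451 -0.248  0.153] [118 115 113]
330 221 [ 0.45  -0.25   0.163] [124 125 121]
331 221 [ 0.45  -0.252  0.168] [135 133 129]
block 326
[ 0.52962637 -0.23937643  0.04996481] ((0.5278387665748596, -0.24630656838417053), (0.08131789416074753, 0.08099043369293213), 73.42721557617188)
port [0.49135897 0.05699099 0.14      ]
(np.float64(256.9327014605812), np.float64(235.86766812617282))
```

View pics/crop1.png

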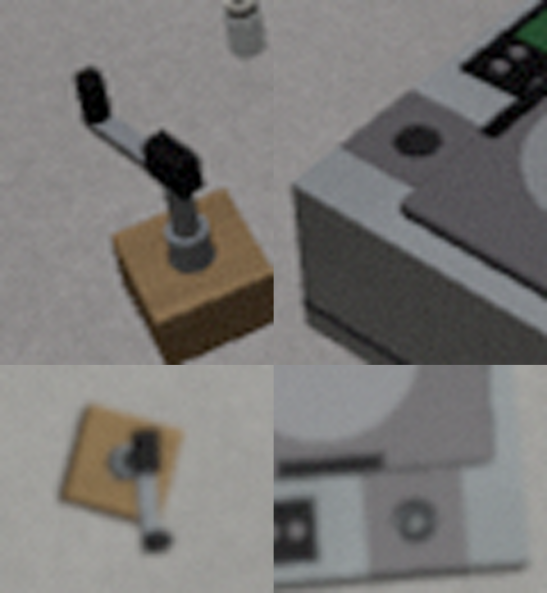

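The crop shows the hub over the block with the arm pointing along −x. The port is a dark ellipse near scene (256,165) and top (240.6,208.5). Next I refine the hub and port by masks in both views.

```bash
cat >> h.py <<'E'
def tri(ua,ca,ub,cb):
    A=[];b=[]
    for (u,v),c in((ua,ca),(ub,cb)):
        V=np.array(c['view'])
        for r,k in(((u-c['cx'])/c['fx'],0),((v-c['cy'])/c['fy'],1)):
            q=V[k]-r*V[2];A.append(q[:3]);b.append(-q[3])
    s=np.linalg.lstsq(np.array(A),np.array(b),rcond=None);return s[0],np.sqrt(s[1])
E
python3 - <<'E'
from h import *
C={};I={};cen={}
for n in('scene','top'):
    I[n]=np.load(n+'0.npz')['p'];C[n]=robot.camera_params(n)
def blobs(n,box,thr,amin=4):
    x,y,w,h=box;g=cv2.cvtColor(I[n][y:y+h,x:x+w],cv2.COLOR_RGB2GRAY)
    g=cv2.resize(g,None,fx=4,fy=4,interpolation=cv2.INTER_CUBIC)
    k,_,s,c=cv2.connectedComponentsWithStats((g<thr).astype('uint8'))
    for i in range(1,k):
        if s[i,4]>amin*16:print(n,thr,'area',s[i,4]/16,'cen',((c[i]-1.5)/4+[x,y]).round(2),'bb',(s[i,:4]/4+[x,y,0,0]).round(1))
blobs('scene',(160,200,45,45),60);blobs('top',(316,188,22,38),70)
for t in(60,75):blobs('scene',(246,157,22,18),t)
for t in(85,95,105):blobs('top',(232,201,18,17),t)
# plate corners etc
print(I['top'][209,228:256].mean(-1).astype(int),I['top'][198:222,240].mean(-1).astype(int))
E
```

```text
scene 60 area 65.3125 cen [169.85 210.86] bb [166.8 205.    7.2  12.8]
scene 60 area 168.5 cen [187.95 228.69] bb [181.  218.8  13.5  23.2]
scene 60 area 10.9375 cen [192.81 243.67] bb [187.5 242.2   9.2   2.8]
top 70 area 56.1875 cen [326.06 198.82] bb [322.5 194.5   7.5   9.5]
top 70 area 15.125 cen [328.74 218.31] bb [326.8 217.    5.2   3.8]
scene 60 area 58.625 cen [256.07 165.56] bb [251.2 162.5  10.8   7. ]
scene 75 area 73.0 cen [256.06 165.52] bb [250.5 162.   12.    8.2]
top 85 area 39.625 cen [240.79 208.45] bb [237.5 204.8   7.5   9. ]
top 95 area 62.125 cen [240.7 208.5] bb [236.5 204.2   9.   10. ]
top 105 area 85.875 cen [240.58 208.53] bb [235.5 203.5  11.   11.2]
[146 138 128 120 114 116 112 106  99  94  80  89 107 114 105  87  84  94
 106 114 117 118 119 127 136 142 145 147] [102 113 117 116 116 108  91  71  74  81  97 107 104  92  72  84 102 113
 117 115 117 106  85  91]
```

```bash
python3 -m jog '{"series":[[85,0,0,0,-1],[85,0,0,0,-1],[85,0,0,0,-1],[85,0,0,0,-1],[85,0,0,0,-1]]}' 30
```

```text
time_s: 0.52
eef_pos: [0.1475, -0.5036, 0.2349]
tool_rot: [-0.0, 0.935, 0.355, 0.0]
force: [0.1, 0.2, 0.2]
grip_width: 0.085
grip_force: 0.0
```

```bash
python3 - <<'E'
from h import *
s,t=robot.camera_params('scene'),robot.camera_params('top')
print('port',tri((256.06,165.5),s,(240.7,208.5),t),ray(256.06,165.5,s,.14),ray(240.7,208.5,t,.14))
print('knob',tri((169.85,210.86),s,(328.9,218.5),t))
print('hub',tri((187.95,228.0),s,(326.1,198.8),t))
for z in(.137,.152):print(ray(187.95,228,s,z),ray(326.06,198.8,t,z))
print(proj([.528,-.246,.137],s),proj([.528,-.246,.152],t))
E
```

```text
port (array([0.49571703, 0.05743778, 0.14115114]), array([0.00211928])) [0.49566734 0.05952319 0.14      ] [0.49484852 0.05630295 0.14      ]
knob (array([ 0.46012423, -0.24792636,  0.14902643]), array([0.00185041]))
hub (array([ 0.53092721, -0.2435681 ,  0.12873344]), array([0.00216565]))
[ 0.5382027  -0.24600497  0.137     ] [ 0.52917072 -0.24303466  0.137     ]
[ 0.54956518 -0.2524887   0.152     ] [ 0.52760122 -0.24008466  0.152     ]
(np.float64(185.62868972535722), np.float64(226.03462355487395)) (np.float64(327.75652701203086), np.float64(198.68607233724563))
```

```bash
python3 -m jog '{"series":[[85,0,0,0,-1],[85,0,0,0,-1],[85,0,0,0,-1],[85,0,0,0,-1],[85,0,0,0,-1]]}';python3 -m jog '{"series":[[85,0,0,0,-1],[85,0,0,0,-1],[85,0,0,0,-1],[85,0,0,0,-1],[85,0,0,0,-1]]}';python3 -m jog '{"series":[[85,0,0,0,-1],[85,0,0,0,-1],[85,0,0,0,-1],[85,0,0,0,-1],[85,0,0,0,-1]]}'
```

```text
time_s: 0.93
eef_pos: [0.1475, -0.5036, 0.2348]
tool_rot: [-0.0, 0.836, 0.549, 0.0]
force: [-0.2, 0.2, -0.1]
grip_width: 0.0852
grip_force: 0.0
time_s: 1.35
eef_pos: [0.1475, -0.5036, 0.2349]
tool_rot: [-0.0, 0.697, 0.717, 0.0]
force: [0.5, -0.2, 0.3]
grip_width: 0.0849
grip_force: 0.0
time_s: 1.77
eef_pos: [0.1475, -0.5036, 0.2348]
tool_rot: [-0.0, 0.526, 0.851, 0.0]
force: [-0.4, -0.6, -0.2]
grip_width: 0.085
grip_force: 0.0
```

```bash
python3 -m jog '{"series":[[85,0,0,0,-1],[85,0,0,0,-1],[85,0,0,0,-1],[85,0,0,0,-1],[85,0,0,0,-1]]}';python3 -m jog '{"series":[[85,0,0,0,-1],[85,0,0,0,-1],[85,0,0,0,-1],[85,0,0,0,-1],[85,0,0,0,-1]]}';python3 -m jog '{"series":[[85,0,0,0,-1],[85,0,0,0,-1],[85,0,0,0,-1],[85,0,0,0,-0.4],[85,0,0,0,0]]}';python3 -m jog '{"series":[[85,-0.6,0.36,0,0],[85,-0.8,0.48,0,0],[85,-0.8,0.48,0,0],[85,-0.8,0.48,0,0],[85,-0.8,0.48,0,0]]}';python3 -m jog '{"series":[[85,-0.8,0.48,0,0],[85,-0.8,0.48,0,0],[85,-0.8,0.48,0,0],[85,-0.8,0.48,0,0],[85,-0.8,0.48,0,0]]}';python3 -m jog '{"series":[[85,-0.8,0.48,0,0],[85,-0.8,0.48,0,0],[85,0,0,0,0]]}'
```

```text
time_s: 2.18
eef_pos: [0.1475, -0.5036, 0.2348]
tool_rot: [-0.0, 0.329, 0.944, 0.0]
force: [0.0, -0.1, 0.7]
grip_width: 0.0849
grip_force: 0.0
time_s: 2.6
eef_pos: [0.1475, -0.5036, 0.2348]
tool_rot: [-0.0, 0.117, 0.993, 0.0]
force: [1.0, 0.7, 1.4]
grip_width: 0.0852
grip_force: 0.0
time_s: 3.02
eef_pos: [0.1475, -0.5036, 0.2349]
tool_rot: [-0.0, -0.03, 1.0, 0.0]
force: [-0.8, 0.7, 0.3]
grip_width: 0.0846
grip_force: 0.0
time_s: 3.43
eef_pos: [0.295, -0.4028, 0.2351]
tool_rot: [-0.0, -0.028, 1.0, 0.0]
force: [0.2, -0.8, -0.1]
grip_width: 0.0848
grip_force: 0.0
time_s: 3.85
eef_pos: [0.4494, -0.2974, 0.2351]
tool_rot: [-0.0, -0.028, 1.0, 0.0]
force: [-0.2, -1.4, 0.6]
grip_width: 0.085
grip_force: 0.0
time_s: 4.1
eef_pos: [0.514, -0.2531, 0.2347]
tool_rot: [0.001, -0.03, 1.0, 0.001]
force: [-1.2, 1.3, -0.4]
grip_width: 0.085
grip_force: 0.0
```

```bash
python3 -m jog '{"series":[[85,-0.39,0.2,0,0],[85,0,0,0.4,0],[85,0,0,0.6,0],[85,0,0,0.6,0],[85,0,0,0.5,0]]}';python3 -m jog '{"series":[[85,0,0,0.2,0],[85,0,0,0,0]]}'; python3 - <<'E'
from h import *
o=[]
for n,x,y in(('scene',130,180),('top',280,170)):
    p,d,c=grab(n);o.append(cv2.resize(p[y:y+90,x:x+100],None,fx=4,fy=4,interpolation=cv2.INTER_CUBIC))
cv2.imwrite('pics/g1.png',np.hstack(o)[...,::-1])
E
```

```text
time_s: 4.52
eef_pos: [0.5244, -0.2477, 0.1495]
tool_rot: [-0.0, -0.028, 1.0, 0.0]
force: [-0.0, 0.0, -0.2]
grip_width: 0.0851
grip_force: 0.0
time_s: 4.68
eef_pos: [0.5236, -0.2474, 0.1413]
tool_rot: [-0.002, -0.028, 1.0, 0.001]
force: [-0.3, 0.3, -0.4]
grip_width: 0.0852
grip_force: 0.0
```

View pics/g1.png

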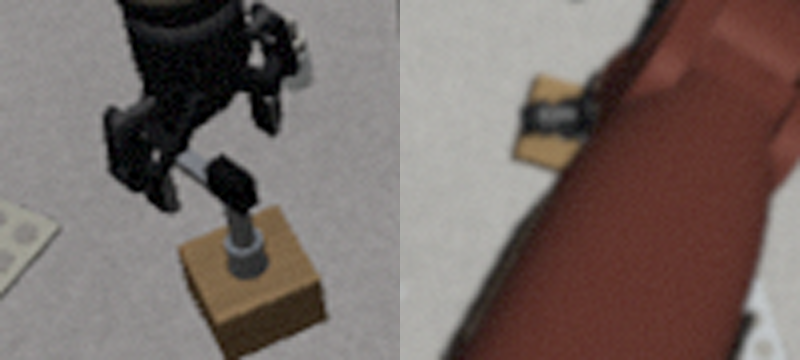

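The scene crop shows the fingers straddling the hub, with tips near scene px (171,231) and (197,211). I check how far off the midpoint is.

```bash
python3 - <<'E'
from h import *
s,t=robot.camera_params('scene'),robot.camera_params('top')
for z in(.122,.129,.143):print(z,[ray(u,v,s,z).round(4) for u,v in((172,231),(197.5,212.5),(184.7,222))],[ray(u,v,t,z).round(4) for u,v in((319,199),)],proj([.5236,-.2474,z],s),proj([.5236,-.2474,z],t))
st=robot.state();print(st['eef_pos'],st['joints'].round(3))
E
```

```text
0.122 [array([ 0.5032, -0.2771,  0.122 ]), array([ 0.5012, -0.1838,  0.122 ]), array([ 0.5028, -0.232 ,  0.122 ])] [array([ 0.53  , -0.2209,  0.122 ])] (np.float64(185.00675925836984), np.float64(228.95488765536047)) (np.float64(326.5029822172547), np.float64(200.80349804729187))
0.129 [array([ 0.5086, -0.2799,  0.129 ]), array([ 0.5067, -0.1872,  0.129 ]), array([ 0.5083, -0.2351,  0.129 ])] [array([ 0.5293, -0.2196,  0.129 ])] (np.float64(184.64797811614375), np.float64(227.33706902194925)) (np.float64(326.8897419213294), np.float64(200.6068449895045))
0.143 [array([ 0.5196, -0.2854,  0.143 ]), array([ 0.5177, -0.1941,  0.143 ]), array([ 0.5193, -0.2412,  0.143 ])] [array([ 0.5278, -0.2171,  0.143 ])] (np.float64(183.92197243003335), np.float64(224.06335870466683)) (np.float64(327.67471218604686), np.float64(200.2077165353182))
[ 0.52509668 -0.24827541  0.14387783] [-0.567  0.459 -0.151  0.961 -0.    -0.625]
```

```bash
python3 -m jog '{"series":[[32,0,0,0,0],[32,0,0,0,0],[32,0,0,0,0],[32,0,0,0,0],[32,0,0,0,0]]}' 20; python3 - <<'E'
from h import *
o=[]
for n,x,y in(('scene',150,190),):
    p,d,c=grab(n);o.append(cv2.resize(p[y:y+65,x:x+60],None,fx=8,fy=8,interpolation=cv2.INTER_CUBIC))
cv2.imwrite('pics/g2.png',np.hstack(o)[...,::-1])
E
```

```text
time_s: 5.2
eef_pos: [0.5251, -0.2481, 0.1436]
tool_rot: [0.0, -0.029, 1.0, -0.0]
force: [0.6, -0.9, 0.1]
grip_width: 0.0321
grip_force: 0.0
```

View pics/g2.png

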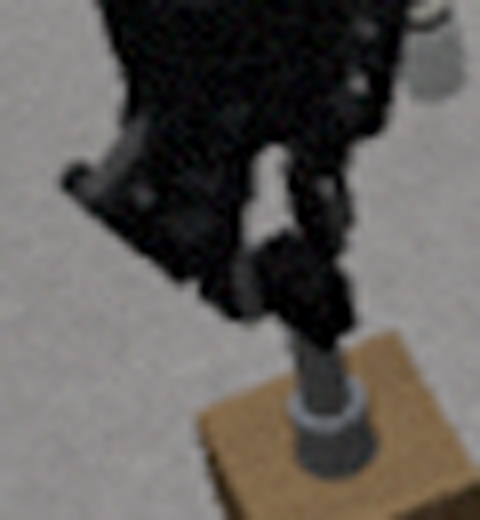

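The fingers straddle the hub at about the right height. They sit slightly towards −x, so I shift +x by 4 mm and close.

```bash
python3 -m jog '{"series":[[32,-0.1,0,0,0],[24,0,0,0,0],[24,0,0,0,0],[21,0,0,0,0],[20,0,0,0,0]]}' 20;python3 -m jog '{"series":[[19,0,0,0,0],[18,0,0,0,0],[16,0,0,0,0],[14,0,0,0,0]]}' 20;python3 -m jog '{"series":[[10,0,0,0,0],[10,0,0,0,0]]}' 30
```

```text
time_s: 5.67
eef_pos: [0.5289, -0.2477, 0.1431]
tool_rot: [-0.0, -0.029, 1.0, 0.0]
force: [0.3, 0.8, -0.5]
grip_width: 0.0202
grip_force: 0.1
time_s: 6.0
eef_pos: [0.5289, -0.2476, 0.1432]
tool_rot: [-0.0, -0.029, 1.0, 0.0]
force: [-0.4, 0.8, 0.6]
grip_width: 0.0177
grip_force: 21.1
time_s: 6.17
eef_pos: [0.5289, -0.2476, 0.1433]
tool_rot: [0.0, -0.029, 1.0, 0.0]
force: [0.3, 0.9, 0.9]
grip_width: 0.0168
grip_force: 32.7
```

```bash
python3 -m jog '{"series":[[10,0,0,-0.15,0],[10,0,0,-0.3,0],[10,0,0,-0.4,0],[10,0,0,-0.5,0],[10,0,0,-0.5,0]]}' 40;python3 -m jog '{"series":[[10,0,0,-0.5,0],[10,0,0,-0.5,0],[10,0,0,-0.5,0],[10,0,0,-0.4,0],[10,0,0,-0.15,0]]}' 40;python3 -m jog '{"series":[[10,0.1,0.2,0,0],[10,0.1,0.4,0,0],[10,0.1,0.6,0,0],[10,0.1,0.8,0,0],[10,0.1,0.8,0,0]]}';python3 -m jog '{"series":[[10,0.1,0.8,0,0],[10,0.1,0.8,0,0],[10,0.1,0.8,0,0],[10,0,0.6,0,0],[10,0,0.4,0,0]]}'
```

```text
time_s: 6.58
eef_pos: [0.5285, -0.2477, 0.2178]
tool_rot: [-0.001, -0.029, 1.0, 0.0]
force: [0.2, -0.9, -2.5]
grip_width: 0.0168
grip_force: 40.9
time_s: 7.0
eef_pos: [0.5295, -0.2483, 0.3018]
tool_rot: [0.001, -0.029, 1.0, -0.001]
force: [0.6, 0.2, -3.1]
grip_width: 0.0167
grip_force: 40.9
time_s: 7.42
eef_pos: [0.501, -0.1357, 0.2976]
tool_rot: [-0.001, -0.028, 1.0, 0.001]
force: [1.2, 0.7, -1.8]
grip_width: 0.0166
grip_force: 40.9
time_s: 7.83
eef_pos: [0.4807, 0.0006, 0.2981]
tool_rot: [-0.001, -0.03, 1.0, 0.0]
force: [1.4, -0.4, -2.5]
grip_width: 0.017
grip_force: 40.9
```

```bash
python3 -m jog '{"series":[[10,-0.15,0.4,0,0],[10,-0.15,0.4,0,0],[10,-0.15,0.33,0,0],[10,0,0.2,0,0],[10,0,0,0,0]]}'; python3 - <<'E'
from h import *
o=[];np.set_printoptions(suppress=True)
for n,x,y in(('scene',220,105),('top',190,160)):
    p,d,c=grab(n);np.savez(n+'1.npz',p=p,d=d);o.append(cv2.resize(p[y:y+90,x:x+80],None,fx=5,fy=5,interpolation=cv2.INTER_CUBIC))
print(robot.state()['eef_pos'])
cv2.imwrite('pics/p1.png',np.hstack(o)[...,::-1])
E
```

```text
time_s: 8.25
eef_pos: [0.4964, 0.0535, 0.2981]
tool_rot: [-0.001, -0.03, 1.0, 0.0]
force: [0.6, -0.0, -2.7]
grip_width: 0.017
grip_force: 40.9
[0.49671551 0.05201005 0.29859949]
```

View pics/p1.png

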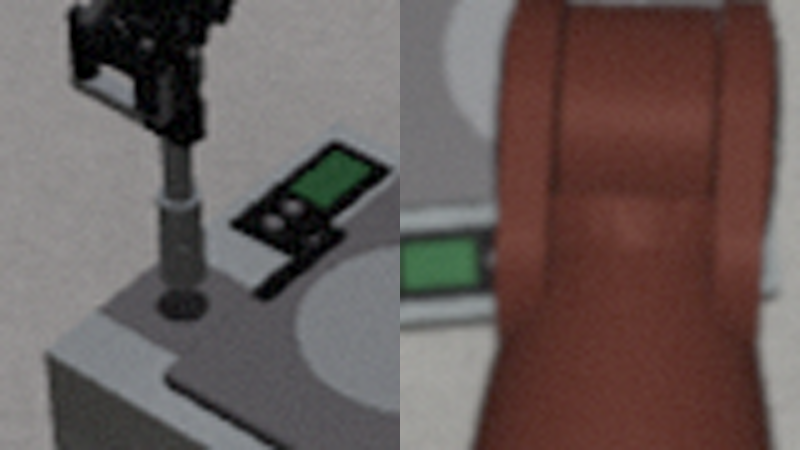

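The tube hangs right over the port in the scene view (tube column about 256.4, bottom edge near row 162, port centre (256,165.5)). The top view is blocked by the arm. I compare the tube's image position with its kinematic position to remove camera bias.

```bash
python3 - <<'E'
from h import *
np.set_printoptions(suppress=True,precision=4)
c=robot.camera_params('scene');z=np.load('scene1.npz');p,d=z['p'],z['d'];P=pts(d,c)
g=cv2.cvtColor(p,cv2.COLOR_RGB2GRAY)
for v in range(134,172,2):print(v,g[v,246:268])
for v in (138,142,150,154,158):print(v,[tuple(P[v,u].round(3)) for u in (253,255,257,259)])
print('deck z',np.median(P[168:172,248:262,2]))
t=np.array([.4966,.0530,0]);
for zz in(.2925-.127,.2925-.061,.2925-.02):print(zz,proj(t+[0,0,zz],c))
E
```

```text
134 [143 138 144 139 143 119  77  47  42  39  23  22  92 134 142 137 136 135
 136 135 135 136]
136 [140 138 144 142 139 132  95  44  52  47  45  42 105 143 138 138 139 139
 135 139 140 139]
138 [141 135 142 140 143 142 107  45  53  47  46  46 101 140 141 137 139 136
 134 134 135 136]
140 [138 141 140 141 140 145 111  45  55  49  44  45  91 129 139 136 138 140
 136 140 137 140]
142 [138 144 142 143 141 137 104  50  51  53  51  46  73 117 135 138 138 139
 135 133 133 138]
144 [138 141 141 137 131 119  99  65  47  47  43  46  85 114 127 141 137 136
 139 137 136 133]
146 [138 140 141 137 136 107  68  82  82  85  85  83  70  48  99 140 134 135
 137 129 129 130]
148 [139 140 137 145 144 113  46  45  54  49  48  44  46  39 105 142 136 135
 129 124 104  68]
150 [138 137 136 140 142 116  59  49  50  54  47  49  46  43  88 129 133 130
 130 115  59  10]
152 [140 138 140 136 140 110  53  48  52  50  45  47  43  44  68 115 129 132
 129 133 133 131]
154 [138 139 142 141 143 118  61  47  51  56  64  56  47  43  70 115 137 131
 131 132 129 129]
156 [141 142 139 138 141 121  63  49  53  47  48  46  5
[... 1370 characters left out ...]
), (np.float64(0.503), np.float64(0.05), np.float64(0.197)), (np.float64(0.51), np.float64(0.052), np.float64(0.201)), (np.float64(0.509), np.float64(0.062), np.float64(0.194))]
158 [(np.float64(0.496), np.float64(0.048), np.float64(0.179)), (np.float64(0.508), np.float64(0.045), np.float64(0.188)), (np.float64(0.511), np.float64(0.051), np.float64(0.186)), (np.float64(0.512), np.float64(0.058), np.float64(0.182))]
deck z 0.14108645444645984
0.16549999999999998 (np.float64(254.48907337375414), np.float64(160.53249538500071))
0.23149999999999998 (np.float64(253.70842641759504), np.float64(143.88949468237522))
0.27249999999999996 (np.float64(253.19586183390828), np.float64(132.96187540565256))
```

```bash
python3 - <<'E'
from h import *
from scipy.optimize import least_squares as L
np.set_printoptions(suppress=True,precision=4)
c=robot.camera_params('scene')
Q=[];E=[]
for k in range(4):
    p,d,_=grab('scene');P=pts(d,c);Q.append(P[149:158,253:260].reshape(-1,3));E.append(robot.state()['eef_pos'])
Q=np.vstack(Q);Q=Q[np.hypot(Q[:,0]-.5,Q[:,1]-.055)<.03]
r=L(lambda a:np.hypot(Q[:,0]-a[0],Q[:,1]-a[1])-.0144,[.496,.055],loss='soft_l1',f_scale=.003);print('tube',r.x,len(Q),np.median(abs(r.fun)))
for z in(.14,.1411):print('port',ray(256.06,165.5,c,z))
print('eef',np.mean(E,0))
g=cv2.cvtColor(p,cv2.COLOR_RGB2GRAY);print(g[156:170,255:257].T)
E
```

```text
tube [0.499  0.0578] 252 0.0016836979193718682
port [0.4957 0.0595 0.14  ]
port [0.4966 0.0587 0.1411]
eef [0.4971 0.0515 0.299 ]
[[48 48 52 50 53 51 52 38 23 30 30 26 32 59]
 [54 51 50 48 48 48 53 43 33 25 28 37 25 65]]
```

```bash
python3 - <<'E'
from h import *
c=robot.camera_params('scene')
for v in(162.6,163.0,163.4):
  q=ray(256.2,v,c,.1657);q2=q+np.array([-.7175,.6965,0])*.0144;print(v,q2)
E
```

```text
162.6 [0.4969718 0.0598392 0.1657   ]
163.0 [0.49826515 0.05856123 0.1657    ]
163.4 [0.49955616 0.05728555 0.1657    ]
```

```bash
python3 -m jog '{"series":[[10,0.05,0.02,0.15,0],[10,0,0,0.2,0],[10,0,0,0.15,0],[10,0,0,0,0],[10,0,0,0,0]]}'; python3 - <<'E'
from h import *
p,d,c=grab('scene');print(robot.state()['eef_pos'])
cv2.imwrite('pics/p2.png',cv2.resize(p[135:180,230:285],None,fx=12,fy=12,interpolation=cv2.INTER_CUBIC)[...,::-1])
E
```

```text
time_s: 8.97
eef_pos: [0.4951, 0.0527, 0.2786]
tool_rot: [-0.001, -0.029, 1.0, 0.0]
force: [0.1, -0.3, -2.4]
grip_width: 0.017
grip_force: 40.8
[0.4953634  0.05278837 0.27901764]
```

View pics/p2.png

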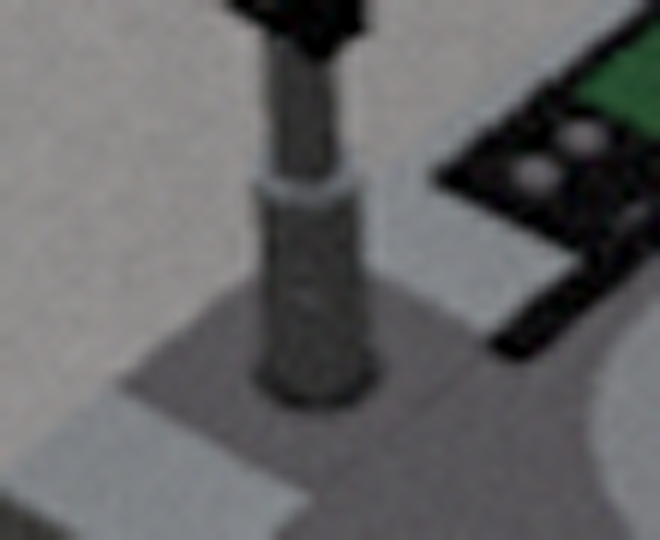

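The tube stands concentric over the port, with an even dark rim around it at px (256,167). I lower it gently.

```bash
python3 -m jog '{"series":[[10,0,0,0.05,0],[10,0,0,0.05,0],[10,0,0,0,0]]}';python3 -m jog '{"series":[[10,0,0,0.03,0],[10,0,0,0.03,0],[10,0,0,0,0]]}'
```

```text
time_s: 9.27
eef_pos: [0.4954, 0.0529, 0.2749]
tool_rot: [-0.0, -0.029, 1.0, 0.0]
force: [-0.1, -0.3, -1.9]
grip_width: 0.0168
grip_force: 40.9
time_s: 9.52
eef_pos: [0.4955, 0.0528, 0.2728]
tool_rot: [0.0, -0.029, 1.0, 0.0]
force: [0.0, -0.2, -1.1]
grip_width: 0.0166
grip_force: 41.1
```

```bash
python3 -m jog '{"series":[[10,0,0,0.03,0],[10,0,0,0.03,0],[10,0,0,0,0]]}';python3 -m jog '{"series":[[10,0,0,0.03,0],[10,0,0,0,0]]}'
```

```text
time_s: 9.77
eef_pos: [0.4952, 0.0529, 0.2701]
tool_rot: [-0.0, -0.029, 1.0, 0.0]
force: [-1.2, 0.7, -2.8]
grip_width: 0.0165
grip_force: 41.0
time_s: 9.93
eef_pos: [0.4953, 0.0528, 0.2688]
tool_rot: [-0.0, -0.029, 1.0, 0.0]
force: [-0.8, 1.1, -2.5]
grip_width: 0.0166
grip_force: 41.0
```

```bash
python3 -m jog '{"series":[[10,0.008,0.008,0.05,0],[10,0,0,0.05,0],[10,0,0,0,0]]}';python3 -m jog '{"series":[[10,0,0,0.07,0],[10,0,0,0.07,0],[10,0,0,0,0]]}';
```

```text
time_s: 10.18
eef_pos: [0.4949, 0.0531, 0.2647]
tool_rot: [-0.0, -0.029, 1.0, -0.0]
force: [-0.6, -0.3, -2.5]
grip_width: 0.0166
grip_force: 40.9
time_s: 10.43
eef_pos: [0.4949, 0.0531, 0.259]
tool_rot: [-0.0, -0.029, 1.0, 0.0]
force: [-0.1, 0.7, -3.1]
grip_width: 0.0167
grip_force: 40.9
```

```bash
python3 -m jog '{"series":[[10,0,0,0.09,0],[10,0,0,0.09,0],[10,0,0,0.06,0],[10,0,0,0,0]]}';python3 -m jog '{"series":[[10,0,0,0.03,0],[10,0,0,0.03,0],[10,0,0,0,0]]}'
```

```text
time_s: 10.77
eef_pos: [0.4949, 0.0531, 0.2493]
tool_rot: [-0.0, -0.029, 1.0, 0.0]
force: [-0.4, -0.2, -3.2]
grip_width: 0.0168
grip_force: 40.9
time_s: 11.02
eef_pos: [0.4951, 0.0531, 0.2474]
tool_rot: [-0.0, -0.029, 1.0, 0.0]
force: [-0.3, 0.1, -1.9]
grip_width: 0.0172
grip_force: 40.9
```

```bash
python3 -m jog '{"series":[[10,0,0,0.02,0],[10,0,0,0,0]]}';python3 -m jog '{"series":[[10,0,0,0.02,0],[10,0,0,0,0]]}';python3 -m jog '{"series":[[10,0,0,0.02,0],[10,0,0,0,0]]}'
```

```text
time_s: 11.18
eef_pos: [0.4951, 0.0531, 0.2468]
tool_rot: [0.0, -0.029, 1.0, 0.0]
force: [-1.3, 0.4, -1.7]
grip_width: 0.0171
grip_force: 41.0
time_s: 11.35
eef_pos: [0.4952, 0.0531, 0.2461]
tool_rot: [0.0, -0.029, 1.0, -0.0]
force: [-0.2, 0.9, -1.6]
grip_width: 0.0164
grip_force: 41.1
time_s: 11.52
eef_pos: [0.4952, 0.0532, 0.2453]
tool_rot: [0.0, -0.029, 1.0, 0.0]
force: [-0.6, 0.4, 0.2]
grip_width: 0.0171
grip_force: 41.3
```

```bash
python3 -m jog '{"series":[[10,0,0,0.02,0],[10,0,0,0,0]]}';python3 -m jog '{"series":[[10,0,0,0.02,0],[10,0,0,0,0]]}'
```

```text
time_s: 11.68
eef_pos: [0.4952, 0.0532, 0.2445]
tool_rot: [0.0, -0.029, 1.0, 0.0]
force: [-1.7, 0.3, 1.5]
grip_width: 0.017
grip_force: 41.5
time_s: 11.85
eef_pos: [0.4953, 0.0532, 0.2439]
tool_rot: [0.0, -0.029, 1.0, 0.0]
force: [-2.1, 0.9, 5.1]
grip_width: 0.0167
grip_force: 42.0
```

```bash
for i in 1 2 3; do python3 -m jog '{"series":[[10,0,0,0,-0.5],[10,0,0,0,-0.5],[10,0,0,0,0]]}'; done | grep -E "eef|force:|rot"
```

```text
eef_pos: [0.4953, 0.0532, 0.2439]
tool_rot: [0.0, -0.074, 0.997, 0.0]
force: [-1.7, 0.3, 5.0]
grip_force: 41.9
eef_pos: [0.4953, 0.0531, 0.2438]
tool_rot: [0.0, -0.116, 0.993, -0.0]
force: [-1.8, 1.6, 3.9]
grip_force: 41.9
eef_pos: [0.4953, 0.0531, 0.2438]
tool_rot: [0.0, -0.159, 0.987, -0.0]
force: [-1.0, 0.5, 4.0]
grip_force: 41.8
```

```bash
python3 -m jog '{"series":[[10,0,0,0.02,-0.5],[10,0,0,0,-0.5],[10,0,0,0,0]]}'|grep -E "eef|e:"; python3 -m jog '{"series":[[10,0,0,0,-0.5],[10,0,0,0,-0.5],[10,0,0,0,0]]}'|grep -E "eef|e:";python3 -m jog '{"series":[[10,0,0,0,-0.5],[10,0,0,0,-0.5],[10,0,0,0,0]]}'|grep -E "eef|e:"
```

```text
eef_pos: [0.4955, 0.053, 0.2433]
force: [-1.1, 1.0, 7.0]
grip_force: 42.2
eef_pos: [0.4955, 0.053, 0.2432]
force: [-1.0, 0.6, 6.8]
grip_force: 42.0
eef_pos: [0.4955, 0.053, 0.2431]
force: [-0.7, 0.0, 5.0]
grip_force: 41.9
```

```bash
python3 -m jog '{"series":[[10,0,0,0.01,-0.5],[10,0,0,0.01,-0.5],[10,0,0,0,0]]}'|grep -E "eef|e:"; python3 -m jog '{"series":[[10,0,0,0.01,-0.5],[10,0,0,0,-0.5],[10,0,0,0,0]]}'|grep -E "eef|e:";python3 -m jog '{"series":[[10,0,0,0.01,-0.5],[10,0,0,0,-0.5],[10,0,0,0,0]]}'|grep -E "eef|e:"
```

```text
eef_pos: [0.4956, 0.0529, 0.2424]
force: [-1.2, 0.7, 6.7]
grip_force: 42.0
eef_pos: [0.4953, 0.0529, 0.2414]
force: [-0.1, -0.4, 1.7]
grip_force: 41.2
eef_pos: [0.4952, 0.0529, 0.2408]
force: [0.6, -0.7, -2.7]
grip_force: 40.9
```

```bash
python3 -m jog '{"series":[[10,0,0,0.03,0],[10,0,0,0.03,0],[10,0,0,0,0]]}'|grep -E "eef|e:"; python3 -m jog '{"series":[[10,0,0,0.03,0],[10,0,0,0,0]]}'|grep -E "eef|e:"
```

```text
eef_pos: [0.4951, 0.053, 0.2384]
force: [1.0, -1.3, -3.2]
grip_force: 40.8
eef_pos: [0.4951, 0.0531, 0.2374]
force: [1.8, -0.8, -2.7]
grip_force: 40.9
```

```bash
python3 -m jog '{"series":[[10,0,0,0,-0.4],[10,0,0,0.04,-0.4],[10,0,0,0.04,0],[10,0,0,0,0]]}'|grep -E "eef|e:"; python3 -m jog '{"series":[[10,0,0,0.05,0],[10,0,0,0.05,0],[10,0,0,0,0]]}'|grep -E "eef|e:"; python3 -m jog '{"series":[[10,0,0,0.05,0],[10,0,0,0.05,0],[10,0,0,0,0]]}'|grep -E "eef|e:"; python3 -c "
from h import *;s=robot.state();print(s['wrist_torque'],s['joints'])"
```

```text
eef_pos: [0.495, 0.0531, 0.2341]
force: [0.8, -0.9, -2.5]
grip_force: 40.8
eef_pos: [0.495, 0.0531, 0.23]
force: [0.8, -1.2, -2.8]
grip_force: 40.8
eef_pos: [0.495, 0.0531, 0.226]
force: [1.5, 0.5, -3.1]
grip_force: 40.8
[-0.17224657 -0.3476503  -0.00427733] [-4.00594785e-02  2.45238162e-01 -2.40174787e-01  1.08580006e+00
  6.59211919e-06 -9.53032315e-01]
```

```bash
python3 -m jog '{"series":[[10,0,0,0.05,0],[10,0,0,0.05,0],[10,0,0,0,0]]}'|grep -E "eef|e:"; python3 -m jog '{"series":[[10,0,0,0.025,0],[10,0,0,0,0]]}'|grep -E "eef|e:"; python3 -m jog '{"series":[[10,0,0,0.02,0],[10,0,0,0,0]]}'|grep -E "eef|e:"; python3 -m jog '{"series":[[10,0,0,0.015,0],[10,0,0,0,0]]}'|grep -E "eef|e:"
```

```text
eef_pos: [0.495, 0.0531, 0.222]
force: [1.0, -1.5, -2.3]
grip_force: 40.8
eef_pos: [0.4951, 0.0531, 0.2213]
force: [1.3, -1.3, -2.1]
grip_force: 40.9
eef_pos: [0.4951, 0.0531, 0.2205]
force: [1.0, 0.1, -2.2]
grip_force: 40.9
eef_pos: [0.4951, 0.0531, 0.2199]
force: [0.0, -0.1, -2.6]
grip_force: 40.9
```

```bash
python3 -m jog '{"series":[[10,0,0,0.015,0],[10,0,0,0,0]]}'|grep -E "eef|e:"; python3 -m jog '{"series":[[10,0,0,0.015,0],[10,0,0,0,0]]}'|grep -E "eef|e:"; python3 -m jog '{"series":[[10,0,0,0.015,0],[10,0,0,0,0]]}'|grep -E "eef|e:"
```

```text
eef_pos: [0.4951, 0.0531, 0.2193]
force: [0.4, -0.6, -2.0]
grip_force: 40.9
eef_pos: [0.4954, 0.0531, 0.2192]
force: [-0.8, 0.6, 2.2]
grip_force: 41.4
eef_pos: [0.4956, 0.0532, 0.2191]
force: [-0.5, 0.0, 8.1]
grip_force: 42.2
```

```bash
cat > t.sh <<'E'
python3 -c "
from h import *
s=robot.state();q=s['tool_rot'];print('psi',np.degrees(2*np.arctan2(q[2],q[1])).round(2)%360,'tz',s['wrist_torque'].round(3),'f',s['force'].round(1),s['eef_pos'].round(4),s['time_s'])"
E
sh t.sh; python3 -m jog '{"series":[[10,0,0,0,0.5],[10,0,0,0,0.5],[10,0,0,0,0.5],[10,0,0,0,0.5],[10,0,0,0,0]]}'>/dev/null;sh t.sh;python3 -m jog '{"series":[[10,0,0,0,0.5],[10,0,0,0,0.5],[10,0,0,0,0.5],[10,0,0,0,0.5],[10,0,0,0,0]]}'>/dev/null;sh t.sh
```

```text
psi 232.32 tz [-0.124  0.129  0.073] f [-0.5  0.   8.1] [0.4956 0.0532 0.2191] 16.6
psi 222.17 tz [-0.038  0.235  0.001] f [-0.6  0.2  8.6] [0.4955 0.0532 0.2191] 17.0167
psi 212.17 tz [ 0.049  0.482 -0.055] f [-1.9  0.6  9.2] [0.4953 0.0533 0.219 ] 17.4333
```

```bash
python3 -m jog '{"series":[[10,0,0,0,0.5],[10,0,0,0,0.5],[10,0,0,0,0.5],[10,0,0,0,0.5],[10,0,0,0,0]]}'>/dev/null;sh t.sh;python3 -m jog '{"series":[[10,0,0,0,0.5],[10,0,0,0,0.5],[10,0,0,0,0.5],[10,0,0,0,0.5],[10,0,0,0,0]]}'>/dev/null;sh t.sh
```

```text
psi 202.18 tz [0.258 0.641 0.002] f [-1.8  0.9 10. ] [0.4952 0.0534 0.2191] 17.85
psi 192.18 tz [ 0.453  0.762 -0.018] f [-2.3  0.9 10. ] [0.4951 0.0536 0.2191] 18.2667
```

```bash
python3 -m jog '{"series":[[10,0,0,-0.008,0.5],[10,0,0,0,0.5],[10,0,0,0,0.5],[10,0,0,0,0.5],[10,0,0,0,0]]}'>/dev/null;sh t.sh;python3 -m jog '{"series":[[10,0,0,0,0.5],[10,0,0,0,0.5],[10,0,0,0,0.5],[10,0,0,0,0.5],[10,0,0,0,0]]}'>/dev/null;sh t.sh;python3 -m jog '{"series":[[10,0,0,0,0.5],[10,0,0,0,0.5],[10,0,0,0,0.5],[10,0,0,0,0.5],[10,0,0,0,0]]}'>/dev/null;sh t.sh
python3 - <<'E'
from h import *
p,d,c=grab('scene')
cv2.imwrite('pics/t1.png',cv2.resize(p[100:230,220:380],None,fx=4,fy=4,interpolation=cv2.INTER_CUBIC)[...,::-1])
E
```

```text
psi 182.19 tz [0.652 0.772 0.025] f [-3.4  1.9  6.9] [0.4948 0.0537 0.2191] 18.6833
psi 172.19 tz [0.776 0.836 0.015] f [-1.4  2.7  9.2] [0.4948 0.0539 0.2191] 19.1
psi 162.2 tz [1.054 0.778 0.056] f [-3.2  4.1  8.3] [0.4947 0.0541 0.2191] 19.5167
```

View pics/t1.png

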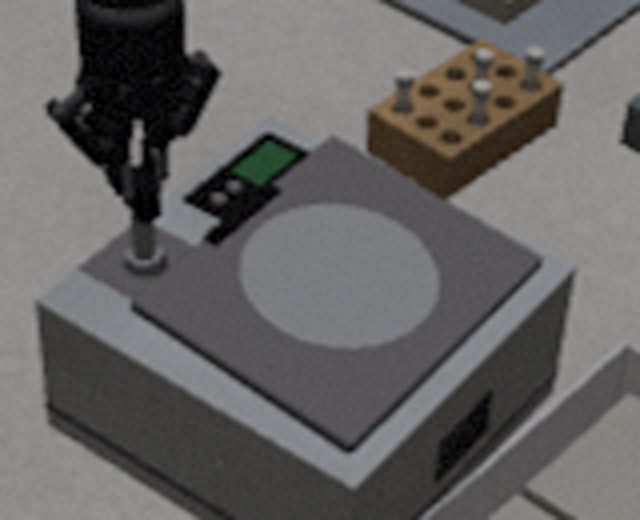

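The crank is down in the port. The tilt of the lid is hard to judge by eye, so I measure its plane from depth.

```bash
cat > lid.py <<'E'
from h import *
p,d,c=grab('scene');P=pts(d,c);m=np.zeros(d.shape,bool);poly=np.int32([[258,174],[303,139],[350,165],[308,207]])
k=np.zeros(d.shape,'uint8');cv2.fillConvexPoly(k,poly,1);Q=P[(k>0)&(P[...,2]>.12)]
A=np.c_[Q[:,:2]-[.6,.05],np.ones(len(Q))];a=np.linalg.lstsq(A,Q[:,2],rcond=None)[0]
print('lid plane slope x,y, z:',a.round(4))
E
python3 lid.py
python3 - <<'E'
from h import *
E
python3 -m jog '{"series":[[10,0.02,0.02,0,0],[10,0,0,0,0]]}'>/dev/null;sh t.sh
```

```text
lid plane slope x,y, z: [ 0.3643 -0.3949  0.1814]
psi 162.34 tz [0.636 0.749 0.001] f [-1.7  2.2  8.3] [0.4943 0.0548 0.2191] 19.7833
```

```bash
cat > lid.py <<'E'
from h import *
p,d,c=grab('scene');P=pts(d,c)
for u,v in((265,174),(275,168),(282,160),(290,150),(300,145),(290,185),(305,200),(310,170),(330,160),(345,166)):
    q=np.median(P[v-2:v+3,u-2:u+3].reshape(-1,3),0);print((u,v),q.round(4),end=' ')
print()
E
python3 lid.py
python3 -m jog '{"series":[[10,0,0,0,0.5],[10,0,0,0,0.5],[10,0,0,0,0],[10,0,0,0,0]]}'>/dev/null;sh t.sh
```

```text
(265, 174) [0.5683 0.027  0.1733] (275, 168) [0.5709 0.0674 0.173 ] (282, 160) [0.5626 0.1062 0.1739] (290, 150) [0.5481 0.1564 0.1741] (300, 145) [0.5551 0.1973 0.1726] (290, 185) [0.6475 0.0493 0.1648] (305, 200) [0.7131 0.039  0.1592] (310, 170) [0.6494 0.1361 0.1661] (330, 160) [0.6615 0.215  0.1626] (345, 166) [0.7099 0.2306 0.159 ] 
psi 157.33 tz [0.742 0.739 0.016] f [-2.1  1.7  8.5] [0.4944 0.0548 0.2191] 20.1667
```

```bash
python3 -m jog '{"series":[[10,0,0,0,0.5],[10,0,0,0,0.5],[10,0,0,0,0.5],[10,0,0,0,0]]}' 30 >/dev/null;sh t.sh;python3 -m jog '{"series":[[10,0,0,0,0.5],[10,0,0,0,0.4],[10,0,0,0,0.3],[10,0,0,0,0]]}'>/dev/null;sh t.sh;python3 lid.py;python3 -m jog '{"series":[[10,0,0,0,0.2],[10,0,0,0,0.2],[10,0,0,0,0]]}'>/dev/null;sh t.sh
```

```text
psi 149.69 tz [ 0.871  0.736 -0.025] f [-2.6  2.9  7.3] [0.4943 0.055  0.2191] 20.5
psi 143.76 tz [0.963 0.71  0.078] f [-2.4  3.6  8.3] [0.4944 0.0551 0.2191] 20.8333
(265, 174) [0.5696 0.0238 0.1768] (275, 168) [0.5734 0.0632 0.176 ] (282, 160) [0.5658 0.1027 0.1777] (290, 150) [0.5522 0.153  0.1782] (300, 145) [0.5568 0.1917 0.1771] (290, 185) [0.6484 0.0478 0.1677] (305, 200) [0.7149 0.0383 0.1599] (310, 170) [0.6505 0.1361 0.1687] (330, 160) [0.6631 0.2153 0.1645] (345, 166) [0.709  0.2303 0.1584] 
psi 141.79 tz [0.991 0.692 0.056] f [-1.8  3.2  7.7] [0.4944 0.0551 0.2191] 21.1333
```

```bash
python3 -m jog '{"series":[[10,0,0,0,0.2],[10,0,0,0,0.2],[10,0,0,0,0]]}'>/dev/null;sh t.sh;python3 -m jog '{"series":[[10,0,0,0,0.2],[10,0,0,0,0.2],[10,0,0,0,0]]}'>/dev/null;sh t.sh;python3 -m jog '{"series":[[10,0,0,0,0.2],[10,0,0,0,0.2],[10,0,0,0,0]]}'>/dev/null;sh t.sh;python3 -m jog '{"series":[[10,0,0,0,0.2],[10,0,0,0,0.2],[10,0,0,0,0]]}'>/dev/null;sh t.sh
```

```text
psi 139.79 tz [1.129 0.71  0.06 ] f [-2.7  3.4  7.1] [0.4944 0.0551 0.2192] 21.3833
psi 137.79 tz [1.139 0.717 0.042] f [-1.7  4.2  7.7] [0.4944 0.0551 0.2191] 21.6333
psi 135.79 tz [1.166 0.656 0.029] f [-1.5  3.8  7.7] [0.4944 0.0552 0.2191] 21.8833
psi 133.8 tz [1.207 0.64  0.078] f [-2.5  3.4  7.3] [0.4944 0.0552 0.2191] 22.1333
```

```bash
python3 lid.py; python3 -m jog '{"series":[[10,0,0,0,0.2],[10,0,0,0,0.2],[10,0,0,0,0]]}'>/dev/null;sh t.sh;python3 -m jog '{"series":[[10,0,0,0,0.2],[10,0,0,0,0.2],[10,0,0,0,0]]}'>/dev/null;sh t.sh;python3 lid.py
```

```text
(265, 174) [0.5734 0.0224 0.1796] (275, 168) [0.5748 0.0618 0.1783] (282, 160) [0.5676 0.1    0.1809] (290, 150) [0.5533 0.15   0.1811] (300, 145) [0.561  0.191  0.1796] (290, 185) [0.6497 0.046  0.1691] (305, 200) [0.7149 0.038  0.1601] (310, 170) [0.6494 0.1334 0.1692] (330, 160) [0.6633 0.2128 0.1659] (345, 166) [0.7081 0.2291 0.1589] 
psi 131.8 tz [1.244 0.661 0.07 ] f [-1.9  3.5  8.1] [0.4944 0.0553 0.2191] 22.4333
psi 129.81 tz [1.295 0.684 0.243] f [-2.5  4.1  7.2] [0.4944 0.0553 0.2191] 22.6833
(265, 174) [0.5723 0.0217 0.1798] (275, 168) [0.575  0.0624 0.1787] (282, 160) [0.5684 0.0998 0.1812] (290, 150) [0.5549 0.1494 0.1819] (300, 145) [0.5608 0.1911 0.1798] (290, 185) [0.6501 0.0463 0.1688] (305, 200) [0.7153 0.038  0.1601] (310, 170) [0.6505 0.1359 0.1699] (330, 160) [0.6623 0.215  0.1651] (345, 166) [0.7076 0.2289 0.1591]
```

```bash
python3 -m jog '{"series":[[10,0,0,0,0.12],[10,0,0,0,0]]}'>/dev/null;sh t.sh
```

```text
psi 129.24 tz [1.123 0.567 0.213] f [-1.7  4.3  7.1] [0.4945 0.0552 0.2191] 22.9
```

The torque step (0.06 to 0.24 N m) and the lid slope of about 0.14 show it has reached the stop. I relieve the side load, release and lift away.

```bash
python3 -m jog '{"series":[[10,0.02,0.005,0,-0.05],[10,0,0,0,0]]}'>/dev/null;sh t.sh; python3 -m jog '{"series":[[20,0,0,0,0],[24,0,0,0,0],[30,0,0,0,0],[40,0,0,0,0],[50,0,0,0,0]]}' 20;python3 -m jog '{"series":[[60,0,0,0,0],[60,0,0,0,0],[60,0,0,0,0],[60,0,0,-0.2,0],[60,0,0,-0.4,0]]}';python3 -m jog '{"series":[[60,0,0,-0.8,0],[60,0,0,-0.8,0],[60,0,0,-0.8,0],[60,0,0,0,0],[60,0,0,0,0]]}'
python3 - <<'E'
from h import *
p,d,c=grab('scene')
cv2.imwrite('pics/f1.png',cv2.resize(p[90:280,150:370],None,fx=3,fy=3,interpolation=cv2.INTER_CUBIC)[...,::-1])
P=pts(d,c);
E
python3 lid.py
```

```text
psi 129.52 tz [0.905 0.426 0.168] f [-1.6  3.6  7.5] [0.4942 0.0558 0.2191] 23.0667
time_s: 23.48
eef_pos: [0.4942, 0.0548, 0.2184]
tool_rot: [-0.0, 0.427, 0.904, -0.0]
force: [0.3, 0.6, -0.4]
grip_width: 0.0494
grip_force: 0.0
time_s: 23.9
eef_pos: [0.4932, 0.0549, 0.2418]
tool_rot: [-0.001, 0.427, 0.904, -0.001]
force: [0.9, 0.7, 0.6]
grip_width: 0.0602
grip_force: 0.0
time_s: 24.32
eef_pos: [0.4953, 0.0549, 0.3407]
tool_rot: [0.002, 0.427, 0.904, 0.001]
force: [0.5, -0.5, -0.7]
grip_width: 0.0599
grip_force: 0.0
(265, 174) [0.5733 0.0212 0.1799] (275, 168) [0.5761 0.0615 0.179 ] (282, 160) [0.568  0.1012 0.1806] (290, 150) [0.5546 0.1496 0.1808] (300, 145) [0.5601 0.1897 0.1804] (290, 185) [0.6497 0.0466 0.1694] (305, 200) [0.7147 0.0378 0.161 ] (310, 170) [0.6515 0.1327 0.1697] (330, 160) [0.663  0.2124 0.1658] (345, 166) [0.7079 0.2293 0.1597]
```

View pics/f1.png

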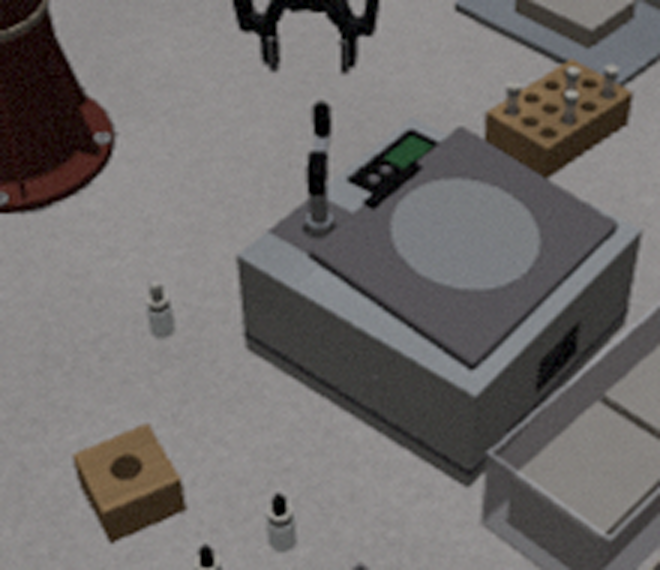

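The crank stands fully seated in the port at crop px (320,220), the lid is ajar, the block is empty, the bystanders are untouched and the gripper is clear. I hand the job in.

```bash
python3 -c "
from bench import robot
print(robot.finish_job())"
```

```text
the job is handed in; nothing more can be done
None
```

The job is handed in at about 24 s: I seated the crank fully on the drive and turned it clockwise to its stop, the lid stands ajar at roughly 0.14 rad by depth measurement, and I left the crank standing in the port with the gripper clear.

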